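Empty the catch tray and hold the sample flush on the tilted stage

TASK

Put the two brass castings from the finishing machine's catch tray into the blue tote; then take the sample plate out of the tray by its black grip, tilt it to match the sloping red face of the inspection stage and hold it flush near the middle of that face, pushing the sprung face about halfway in. Finish like that, with the plate still gripped and pressed; do not let go. Leave the oil bottle, the steel bench block and the screwdriver where they are.

Things in the scene. Friction and masses are not known exactly. Their poses are not given: they have to be found in the camera images.
- tray: Fixed open steel catch tray, 160 (x) x 300 (y) x 22 high, walls and floor 5 thick, origin under its centre (floor top 5 above the origin), turned a little about z. At its +y end a sheet chute climbs from 145 to 245 along y to a green machine, 170 wide (x), 240 to 410 along y, 175 high. Both castings and the sample lie in the tray in any order, in a row along its y at about -90, 0 and +90.
- casting_a: Loose brass casting, a rounded block 40 (x) x 24 (y) x 16 high with a thin 10 diameter sprue stub sticking out 13 at its +x end; about 120 g. Origin at the underside centre of the block, z up. Grip across y.
- casting_b: The second casting, the same as casting_a.
- sample: Loose sample plate: a square bare aluminium plate 60 x 60 x 6 with a black plastic grip standing in the middle of its top, 26 (x) x 16 (y) x 34 high (top 40 above the underside); about 130 g. Origin at the centre of the flat underside, z out through the grip. It lies flat, grip up. The underside is the face that goes against the stage.
- tote: Fixed blue open tote, 160 (x) x 130 (y) x 45 high, walls and floor 5 thick, origin under its centre.
- face_mid (a point): Centre of the upper surface of the red stage face, a 90 x 90 square plate, 8 thick, on a tilting cradle between two grey cheeks. z is the face's outward normal, y runs level along the hinge, x up the slope. The face slopes down towards the robot by 0.2 to 0.5 rad (locked, it does not turn when pushed); its centre is about 88 above the bench. The point moves in along -z when pushed.
- stage: Fixed base of the stage, 120 (x) x 130 (y), cheeks up to 79 high at y = -57 and +57, origin under its centre, turned about z; the hinge line lies 65 above the origin along y.
- face (a joint): How far the sprung red face is pushed in along its own normal, m: 0 out, 0.010 at the stop. It gives way at about 3 N and takes 1 N more for each mm.
- oil_bottle: Loose black bottle, 40 diameter, 110 high, standing; origin under its centre. Leave alone.
- bench_block: Loose steel bench block 75 x 75 x 32, origin under its centre. Leave alone.
- screwdriver: Loose screwdriver with a red handle lying beyond the stage, about along y; origin under its middle. Leave alone.
There are look-alikes about, which are no part of the job. What is shaped like the casting_b but turquoise is not meant.

How it is judged (in metres and radians):
On the way, in this order (a step that is already met when the one before it is completed fails the run):
1. both castings lie in the tote, released and still, the sample plate still being in the tray (x of casting_a in the frame of tote between -0.075 and 0.075 m and y of casting_a in the frame of tote between -0.06 and 0.06 m and z of casting_a in the frame of tote between -0.005 and 0.035 m and x of casting_b in the frame of tote between -0.075 and 0.075 m and y of casting_b in the frame of tote between -0.06 and 0.06 m and z of casting_b in the frame of tote between -0.005 and 0.035 m and contact force between each of casting_a, casting_b and the fingers below 0.3 N and linear speed of each of casting_a, casting_b below 0.05 m/s and x of sample in the frame of tray between -0.08 and 0.08 m and y of sample in the frame of tray between -0.15 and 0.15 m and z of sample in the frame of tray below 0.03 m), for 0.2 s.
2. the sample plate is flush on the red face, which is pushed in (angle between the z axis of sample and the z axis of face_mid, either way round below 0.05 rad and z of sample in the frame of face_mid between -0.002 and 0.002 m and x of sample in the frame of face_mid between -0.018 and 0.018 m and y of sample in the frame of face_mid between -0.018 and 0.018 m and angle between sample's own z axis and vertical below 1 rad and value of joint face between 0.002 and 0.0085 m), for 0.2 s.
At the end, for the whole second after the job is handed in: Both castings lie in the tote; the sample's underside lies flush on the red face (within 0.05 rad and 2 mm), its centre within 18 mm of the face's middle each way along the face, the sprung face pushed in 2 to 8.5 mm of its 10 mm, the plate held still by the fingers (all of step 2 and x of casting_a in the frame of tote between -0.075 and 0.075 m and y of casting_a in the frame of tote between -0.06 and 0.06 m and z of casting_a in the frame of tote between -0.005 and 0.035 m and x of casting_b in the frame of tote between -0.075 and 0.075 m and y of casting_b in the frame of tote between -0.06 and 0.06 m and z of casting_b in the frame of tote between -0.005 and 0.035 m and linear speed of each of casting_a, casting_b below 0.05 m/s and contact force between sample and the fingers above 2 N and linear speed of sample below 0.02 m/s); the arm keeps its last pose, push and grip.
It fails at once if the oil bottle is moved by more than 20 mm (distance of oil_bottle from where it was at the start of the episode above 0.02 m).
It fails at once if the bench block is moved by more than 20 mm (distance of bench_block from where it was at the start of the episode above 0.02 m).
It fails at once if the screwdriver is moved by more than 20 mm (distance of screwdriver from where it was at the start of the episode above 0.02 m).
It also fails if it takes over 72 s, if anything falls off the work surface, if the arm or the gripper's body presses on something with over 40 N, if the wrist force passes 120 N, or if a joint passes its speed limit or range.

ROBOT

A 6-joint arm with a two-finger parallel gripper is mounted at the origin on the work surface. World frame = base frame: x ahead of the robot, y to its left, z up, the work surface at z = 0. Lengths are in mm, angles in rad, forces in N, time in s.
With the tool pointing down it reaches from about 275 to 1000 mm from the base axis. Payload 8.4 kg.
Tool frame: the origin (TCP) lies between the finger pads; the fingertips stand r.finger_overhang ahead of it and the grasp point (between the pads) is the TCP (r.finger_overhang is the distance from the TCP to the fingertips, in mm); z points along the fingers, y is the line along which they close (so a half turn about z gives the same grasp; the last joint's range is limited). The gripper opens to 85 mm and grips with 20 to 120 N. Pads are 22 mm wide; open, the fingers measure 114 mm over their backs; the gripper's body (76 mm by 85 mm) begins 54 mm behind the grasp point. The pads swing forward as they close: fully open they stand 13 mm farther back than shut.
Start: joints at [1.174, 0.353, 1.633, -0, 1.155, -0.002], TCP at [240.389, 576.924, 250.281] pointing down, gripper open.
Joint ranges: [-2.63, 2.63], [-0.92, 2.1], [0.06, 2.66], [-1.3, 4.44], [0, 2.69], [-3.02, 3.02]. Speed limits (rad/s): [2.22, 2.22, 2.79, 3.14, 3.14, 3.14].

INTERFACE

Orientations are given as [roll, pitch, yaw] about the fixed x, y, z axes, in that order (R = Rz(yaw) Ry(pitch) Rx(roll)).
In Python, from rig import r, cams, sign_off gives the robot as it stands.
- The arm moves only by the shell command python3 -m crank 'ROWS' [FORCE]. ROWS is JSON, a list of rows, each a list of 7 numbers: the shift along the tool's x, y, z in m, then the turn, a rotation vector about the tool's x, y, z in rad, then the closure, from 0 (fully open) to 1 (shut). In form: [[dx, dy, dz, ax, ay, az, gripper], ...]. A call has 1 to 5 rows; each row is the pose to reach, as a shift and turn from the pose commanded when the call began, along the tool's axes at that moment; what a row does not reach only later rows make up. A row lasts 1/10 s, in which the tool goes at most 50 mm and 8.59 degrees, less where a joint would pass 70% of its speed; a pose out of reach is approached as far as the arm can. A call with a gripper value outside its range is refused whole. The fingers move at their own pace and stop on an object; FORCE is the grip in N (left out, the last holds). Time passes only in rows, so rows that repeat a pose let the fingers close. It gives the time, the measured TCP pose, the force, the opening and the grip force at its end, in the units of the state.
- r.sense(): the state, without advancing time (a new reading comes with each control period).
- cams.grab_frame(name): name is "scene" or "top"; returns a dict with "image" (420x560x3 uint8, red, green, blue), "fx", "fy", "cx", "cy" (pixels), "D" ([k1, k2, p1, p2, k3] as OpenCV has them; the pictures are not rectified), "position" and "orientation" of the camera in the world. Camera axes: x right, y down, z forward; pixel columns grow to the right and rows downward; lengths in mm; the calibration is good to about 2 mm. A picture is of the moment at which its call begins. There is no depth.
- sign_off(): hands the job in; it is judged then, once.
The state is a dict: "clock": time; "qpos": joint angles; "qvel": joint speeds; "joint_efforts": joint torques, N m; "eef_pos": TCP position; "tcp_rot": TCP orientation; "contact_force": force on the tool from outside, world axes, zero at the start; "wrist_torque": the same for the moment, N m; "opening": opening from 0.0 (shut) to 1.0 (fully open); "grasp_force": force on a finger pad.
Only numpy, scipy, OpenCV 4.12 (cv2) and the standard library are available. Lean on these libraries where they do the work, as an engineer would, in place of code of your own. Each camera call takes 0.05 s, during which the arm holds its last target. There are 200 camera calls.

## Working session

There is one attempt and no reset: what is moved stays moved. The work goes in short steps, Python scripts to look and compute and a shell command to move; the robot and the scene stay as the last step left them, time stands still between calls to the robot, and variables do not carry over. Pictures are saved under pics/ and viewed, at most 10 in all, crops included, and the job is handed in when it is done.

```bash
ls; mkdir -p pics
python3 - <<'E'
from rig import r,cams
import cv2
for n in("scene","top"):
    f=cams.grab_frame(n); cv2.imwrite(f"pics/{n}0.png",f["image"][:,:,::-1]); print({k:v for k,v in f.items() if k!="image"})
print(r.sense(), r.finger_overhang)
E
```

```text
pics
{'fx': 398.8137838523203, 'fy': 398.8137838523203, 'cx': 282.00369935683875, 'cy': 206.40541650624596, 'D': array([-0.10551554,  0.        ,  0.        ,  0.        ,  0.        ]), 'position': array([1084.38037171, -389.44532114,  800.68120253]), 'orientation': array([-2.42744048,  0.01364594,  0.80317154])}
{'fx': 426.9221311886543, 'fy': 426.9221311886543, 'cx': 269.41061558726847, 'cy': 207.60415450823658, 'D': array([-0.04929129,  0.        ,  0.        ,  0.        ,  0.        ]), 'position': array([485.67690322,  61.63268643, 936.21032828]), 'orientation': array([-2.97581294, -0.01880002, -1.5550935 ])}
{'clock': 0.1, 'qpos': array([ 1.17361320e+00,  3.53594947e-01,  1.63405916e+00, -1.26364041e-05,
        1.15517879e+00, -2.34633541e-03]), 'qvel': array([-0.00083742, -0.00195974,  0.0003062 , -0.00059748,  0.00074849,
       -0.00047636]), 'joint_efforts': array([ 1.05092728e-03, -6.06350255e+01, -3.42818499e+01,  1.03202681e-04,
        4.11343121e-03,  3.82809858e-06]), 'eef_pos': array([240.22977928, 576.55720462, 249.62696074]), 'tcp_rot': array([-3.14035238e+00,  8.64423262e-06,  2.74676098e+00]), 'contact_force': array([0.81852879, 0.23910557, 0.25735516]), 'wrist_torque': array([-0.00894485,  0.0213848 ,  0.01179175]), 'grasp_force': 0.0, 'opening': 1.0022289877422974} 19.0
```

View pics/scene0.png

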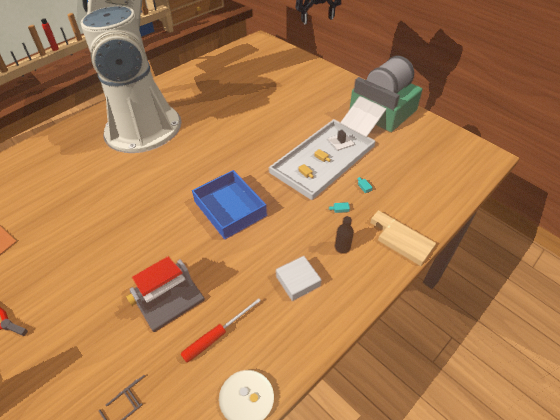

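View pics/top0.png

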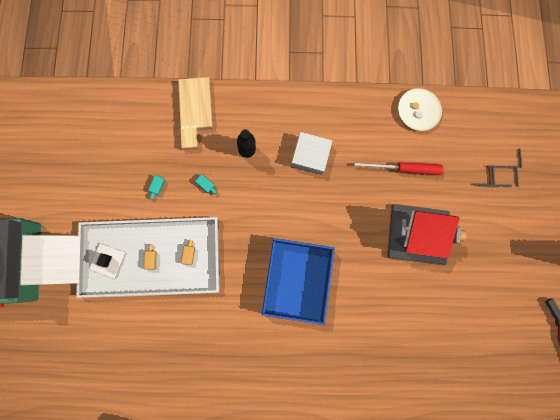

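The scene view shows the tray at (323,158), tote (230,203), stage (160,280), bottle (344,235) and block (298,278). In the top view the castings are at (150,258) and (188,253), the grip at (104,261), the tote at (298,281) and the red face at (432,236).

```bash
cat > h.py <<'E'
import numpy as np,cv2
from scipy.spatial.transform import Rotation as R
def ray(f,p):
    K=np.array([[f["fx"],0,f["cx"]],[0,f["fy"],f["cy"]],[0,0,1]])
    u=cv2.undistortPoints(np.float64(p).reshape(-1,1,2),K,f["D"]).reshape(-1,2)
    return (R.from_euler('xyz',f["orientation"]).as_matrix()@np.c_[u,np.ones(len(u))].T).T
def plane(f,p,z):
    d=ray(f,p);c=f["position"]
    return c+d*((z-c[2])/d[:,2])[:,None]
def tri(f,p,g,q):
    a=ray(f,p);b=ray(g,q);out=[]
    for x,y in zip(a,b):
        s=np.linalg.lstsq(np.c_[x,-y],g["position"]-f["position"],rcond=None)[0]
        P,Q=f["position"]+s[0]*x,g["position"]+s[1]*y
        out.append(np.r_[(P+Q)/2,np.linalg.norm(P-Q)])
    return np.array(out)
def blobs(f,lo,hi,box,amin=20):
    m=cv2.inRange(cv2.cvtColor(f["image"],cv2.COLOR_RGB2HSV),np.array(lo),np.array(hi))
    x0,y0,x1,y1=box;k=np.zeros_like(m);k[y0:y1,x0:x1]=m[y0:y1,x0:x1]
    return [c for c in cv2.findContours(k,cv2.RETR_EXTERNAL,cv2.CHAIN_APPROX_NONE)[0] if cv2.contourArea(c)>amin]
E
python3 - <<'E'
from h import *
from rig import cams
np.set_printoptions(precision=2,suppress=True)
F={n:cams.grab_frame(n) for n in("top","scene")}
t,s=F["top"],F["scene"]
for n,lo,hi,box,z in(("cast",(12,90,90),(35,255,255),(80,222,215,295),16),("grip",(0,0,0),(180,255,60),(85,235,130,285),40),("tote",(100,120,30),(125,255,255),(250,225,345,335),45),("face",(0,170,110),(6,255,255),(390,200,470,275),88)):
    for c in blobs(t,lo,hi,box):
        b=cv2.minAreaRect(c);M=cv2.moments(c)
        print(n,cv2.contourArea(c),b,plane(t,[[M['m10']/M['m00'],M['m01']/M['m00']]],z)[0]); print(plane(t,cv2.boxPoints(b),z)[:,:2].ravel(),cv2.boxPoints(b).ravel())
for c in blobs(s,(0,170,110),(6,255,255),(120,240,200,310)): print("sface",cv2.contourArea(c),cv2.boxPoints(cv2.minAreaRect(c)).ravel(),cv2.approxPolyDP(c,4,True).ravel())
for c in blobs(t,(0,170,110),(6,255,255),(390,200,470,275)): print("tface",cv2.approxPolyDP(c,4,True).ravel())
def crop(f,b,k):
    x0,y0,x1,y1=b;return cv2.resize(f["image"][y0:y1,x0:x1,::-1],None,fx=k,fy=k,interpolation=cv2.INTER_CUBIC)
a=np.hstack([crop(t,(75,215,225,300),2.6)[:221],crop(t,(380,195,480,280),2.6)[:221]])
b=np.hstack([crop(s,(265,115,385,200),2.6)[:221],crop(s,(120,245,220,330),2.6)[:221]])
w=max(a.shape[1],b.shape[1]);P=np.zeros((442,w,3),np.uint8);P[:221,:a.shape[1]]=a;P[221:,:b.shape[1]]=b
cv2.imwrite("pics/c1.png",P);print(P.shape)
E
```

```text
cast 207.0 ((149.5, 257.0), (24.0, 11.0), 90.0) [524.61 301.53  16.  ]
[553.24 315.39 553.71 291.66 502.54 288.75 502.06 312.28] [144. 245. 155. 245. 155. 269. 144. 269.]
cast 215.5 ((188.0760040283203, 251.83200073242188), (11.716998100280762, 24.686193466186523), 10.304845809936523) [536.86 220.22  16.  ]
[516.45 235.75 568.63 228.73 564.57 203.68 512.47 210.91] [180.1  262.93 184.52 238.64 196.05 240.74 191.63 265.02]
grip 114.0 ((103.70001220703125, 259.8999938964844), (11.384199142456055, 12.016654014587402), 18.43494987487793) [518.6  391.51  40.  ]
[510.27 406.13 534.13 399.95 527.11 376.63 503.32 382.89] [ 96.4 263.8 100.2 252.4 111.  256.  107.2 267.4]
tote 4692.0 ((298.2624206542969, 280.85369873046875), (62.906009674072266, 77.45096588134766), 8.426968574523926) [482.65 -14.37  45.  ]
[413.88  59.92 570.84  39.06 553.69 -91.55 397.11 -67.2 ] [261.47 314.55 272.82 237.94 335.05 247.16 323.7  323.77]
face 1773.0 ((432.4529113769531, 234.21176147460938), (44.36228561401367, 46.2061882019043), 12.528807640075684) [ 579.46 -282.26   88.  ]
[ 542.93 -226.72  635.05 -250.82  616.78 -340.39  524.79 -314.6 ] [405.79 251.95 415.81 206.85 459.12 216.47 449.09 261.58]
sface 902.5 [131.66 276.74 170.84 254.13 181.83 273.17 142.64 295.78] [168 257 132 277 143 295 181 273]
tface [416 211 406 252 448 257 459 217]
(442, 650, 3)
```

View pics/c1.png

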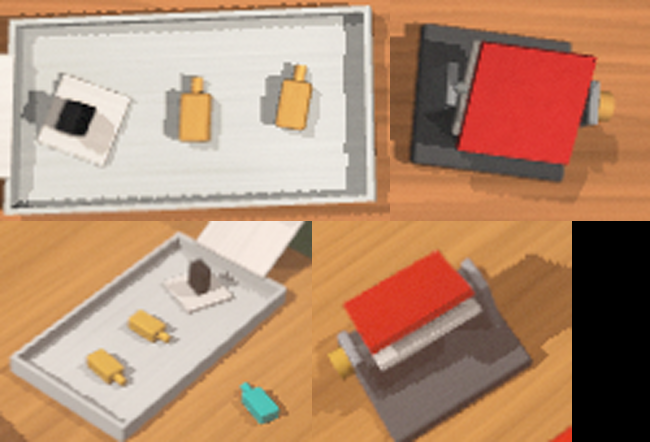

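Montage: the sprues point up (+x) at about (197,83) and (297,72), and the plate is turned about 19° with the grip at (76,117). The red face is clear in both views, so I'll triangulate its corners.

Run:
```python
from h import *
from rig import cams
np.set_printoptions(precision=3,suppress=True)
t,s=cams.grab_frame("top"),cams.grab_frame("scene")
def quad(f,box,amin):  # sub-pixel corners: fit a line to each side of the contour
    c=max(blobs(f,(0,170,90),(7,255,255),box),key=cv2.contourArea)
    v=cv2.approxPolyDP(c,4,True).reshape(-1,2).astype(float); p=c.reshape(-1,2).astype(float); L=[]
    for a,b in zip(v,np.roll(v,-1,0)):
        l=np.linalg.norm(b-a);u=(b-a)/l;w=p-a;k=w@u;d=w@[-u[1],u[0]]
        q=p[(abs(d)<2.5)&(k>.12*l)&(k<.88*l)]
        x=cv2.fitLine(q.astype(np.float32),cv2.DIST_L2,0,.01,.01).ravel()
        n=np.array([-x[1],x[0]]); o=p.mean(0)-x[2:]; n*=-np.sign(n@o); L.append((n,n@x[2:]+.4))  # push out ~half a pixel
    return np.array([np.linalg.solve([L[i-1][0],L[i][0]],[L[i-1][1],L[i][1]]) for i in range(4)])
qt=quad(t,(390,200,470,275),0); qs=quad(s,(120,240,200,310),0)
key=lambda q,pts:np.array([min(q,key=lambda a:np.hypot(*(a-p))) for p in pts])
qt=key(qt,[(416,211),(406,252),(448,257),(459,217)]); qs=key(qs,[(181,273),(168,257),(132,277),(143,295)])
P=tri(t,qt,s,qs); print(qt,qs,P)
C=P[:,:3].mean(0); ex=(P[0]+P[3]-P[1]-P[2])[:3]/2; ey=(P[0]+P[1]-P[2]-P[3])[:3]/2
n=np.cross(ex,ey);n/=np.linalg.norm(n)
print("C",C,"len",np.linalg.norm(ex),np.linalg.norm(ey),"n",n,"tilt",np.arccos(n[2]),"yaw n",np.arctan2(-n[1],-n[0]),"yaw ey",np.arctan2(-ey[0],ey[1]),"slope ex",np.arctan2(ex[2],np.hypot(ex[0],ex[1])),"roll ey",ey[2]/np.linalg.norm(ey))
# pieces, two views
for n,c in(("t",t),("s",s)):
    bx={"t":(80,222,215,295),"s":(290,140,335,182)}[n]
    for b in blobs(c,(12,90,90),(35,255,255),bx):
        w=plane(c,b.reshape(-1,2),13)[:,:2]; r_=cv2.minAreaRect(w.astype(np.float32)); m=np.zeros(c["image"].shape[:2],np.uint8);cv2.drawContours(m,[b],-1,1,-1)
        w=plane(c,np.argwhere(m)[:,::-1],16)[:,:2]; e=np.linalg.eigh(np.cov(w.T))[1][:,1]; e*=np.sign(e[0]);k=(w-w.mean(0))@e
        print(n,w.mean(0),"yaw",np.arctan2(e[1],e[0]),k.min(),k.max(),"blockcentre",w.mean(0)+e*(k.min()-1+20))
pc=np.array([(62,74),(132,98),(105,165),(38,142)])/2.6+[75,215]-.5
W=plane(t,pc,11);print("plate",W[:,:2],W.mean(0),np.diff(W[:,:2],axis=0))
```

```text
[[415.181 210.64 ]
 [405.567 252.331]
 [448.43  257.726]
 [459.027 216.581]] [[182.779 272.438]
 [167.494 255.97 ]
 [131.548 276.094]
 [142.476 295.828]] [[ 625.558 -244.864   98.908    0.744]
 [ 543.133 -236.183   62.361    2.794]
 [ 533.451 -324.382   64.923    1.204]
 [ 614.672 -335.126   99.26     0.583]]
C [ 579.204 -285.138   81.363] len 89.6969165607404 89.83319491362809 n [-0.391  0.06   0.919] tilt 0.406427593175831 yaw n -0.15243457162770035 yaw ey -0.11475034429664067 slope ex 0.4062141777241378 roll ey -0.01621296446880912
t [524.996 301.535] yaw 0.023287136165834287 -20.63470836418979 28.51931476435497 blockcentre [523.362 301.497]
t [537.203 220.216] yaw -0.13152240959762695 -22.963914078720723 29.56346221565778 blockcentre [533.273 220.736]
s [537.817 215.352] yaw -0.2745744001656595 -26.90917764080225 30.838216327496053 blockcentre [530.204 217.497]
s [527.023 295.596] yaw -0.15079662896655943 -28.686290581478232 31.09300042698051 blockcentre [517.447 297.052]
s [432.572 277.888] yaw -1.4455930500140364 -29.882969921056645 32.85076781741601 blockcentre [431.213 288.686]
plate [[556.009 416.532]
 [537.278 356.412]
 [481.826 375.088]
 [499.378 432.213]] [518.623 395.061  11.   ] [[-18.732 -60.12 ]
 [-55.452  18.675]
 [ 17.552  57.125]]
```

```bash
cat > go.py <<'E'
# prints tool-frame shift+turn to a world target:  x y z roll pitch yaw
import sys;from h import *;from rig import r
def rel(p,e):
    s=r.sense();A=R.from_euler('xyz',s["tcp_rot"]);B=R.from_euler('xyz',e)
    return np.round(np.r_[A.inv().apply(np.array(p)-s["eef_pos"])/1000,(A.inv()*B).as_rotvec()],4)
v=list(map(float,sys.argv[1:])); print(rel(v[:3],v[3:]).tolist())
E
python3 go.py 523.3 301.5 110 3.14159 0 3.165
```

```text
[-0.3671, -0.1452, 0.1401, -0.0005, -0.0001, -0.4182]
```

```bash
python3 -m crank '[[-0.04,-0.015,0,0,0,-0.08,0],[-0.08,-0.03,0,0,0,-0.16,0.2],[-0.12,-0.045,0,0,0,-0.24,0.4],[-0.16,-0.06,0,0,0,-0.33,0.4],[-0.2,-0.08,0,0,0,-0.418,0.4]]' 40 && python3 go.py 523.3 301.5 110 3.14159 0 3.165; python3 -c "from rig import r;print(r.sense())"
```

```text
clock: 0.8
eef_pos: [395.4, 425.2, 250.4]
tcp_rot: [3.141, 0.0, -3.114]
contact_force: [1.1, 0.3, -0.8]
opening: 0.6
grasp_force: 0.0
[-0.1244, -0.1272, 0.1404, 0.0004, 0.0004, 0.0038]
{'clock': 0.8, 'qpos': array([ 8.19070766e-01,  2.84141056e-01,  1.73087111e+00,  1.37904498e-05,
        1.12600197e+00, -7.78961101e-01]), 'qvel': array([-0.76419913, -0.10149313,  0.1445314 , -0.00221745, -0.03861124,
       -1.62774867]), 'joint_efforts': array([  7.00928941, -54.94630337, -33.23672175,   0.09425125,
         0.27975328,   2.74476081]), 'eef_pos': array([395.4145658 , 425.18496103, 250.37297596]), 'tcp_rot': array([ 3.14117220e+00,  3.97573034e-04, -3.11436313e+00]), 'contact_force': array([ 1.06826955,  0.27240777, -0.79863288]), 'wrist_torque': array([ 0.02406171,  0.00565382, -0.04144644]), 'grasp_force': 0.0, 'opening': 0.599777405911103}
```

```bash
python3 -m crank '[[-0.03,-0.03,0.035,0,0,0,0.4],[-0.06,-0.06,0.07,0,0,0,0.4],[-0.09,-0.09,0.11,0,0,0,0.4],[-0.12,-0.12,0.14,0,0,0,0.4],[-0.12,-0.12,0.14,0,0,0,0.4]]' >/dev/null; python3 -m crank '[[0,0,0,0,0,0,0.4],[0,0,0,0,0,0,0.4]]'; python3 go.py 523.3 301.5 25 3.14159 0 3.165
python3 - <<'E'
import cv2
from rig import cams
t,s=cams.grab_frame("top"),cams.grab_frame("scene")
import numpy as np
c=lambda f,b:cv2.resize(f["image"][b[1]:b[3],b[0]:b[2],::-1],(400,320),interpolation=cv2.INTER_CUBIC)
cv2.imwrite("pics/c2.png",np.hstack([c(t,(75,205,225,325)),c(s,(255,80,405,200))]))
E
```

```text
clock: 1.5
eef_pos: [516.9, 309.4, 110.7]
tcp_rot: [3.141, -0.0, -3.119]
contact_force: [-0.1, 0.6, -0.2]
opening: 0.596
grasp_force: 0.0
[-0.0062, -0.0081, 0.0857, 0.0004, -0.0001, -0.0011]
```

View pics/c2.png

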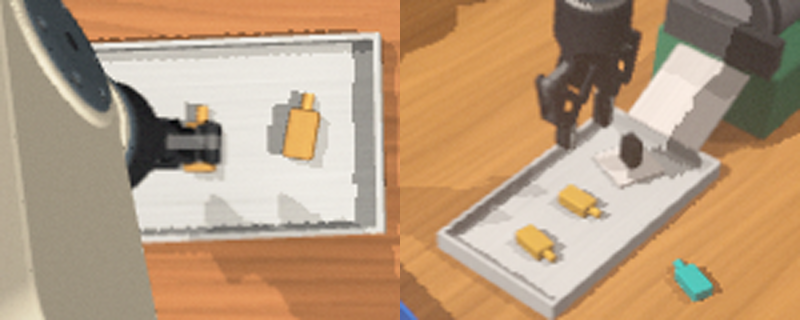

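The gripper is above the first casting (top view, about (200,140)), with its fingers spread along y and clear of the sample grip. I'll descend.

```bash
python3 -m crank '[[-0.006,-0.008,0.02,0,0,0,0.4],[-0.006,-0.008,0.045,0,0,0,0.4],[-0.006,-0.008,0.065,0,0,0,0.4],[-0.006,-0.008,0.08,0,0,0,0.4],[-0.006,-0.008,0.086,0,0,0,0.4]]'; python3 -m crank '[[0,0,0,0,0,0,0.5],[0,0,0,0,0,0,0.7],[0,0,0,0,0,0,1],[0,0,0,0,0,0,1],[0,0,0,0,0,0,1]]' 40
```

```text
clock: 2.1
eef_pos: [522.4, 301.8, 23.7]
tcp_rot: [-3.141, -0.001, -3.117]
contact_force: [0.7, -0.0, 0.4]
opening: 0.601
grasp_force: 0.0
clock: 2.6
eef_pos: [523.9, 301.7, 25.4]
tcp_rot: [3.141, 0.002, -3.118]
contact_force: [-0.5, 1.3, 6.1]
opening: 0.272
grasp_force: 40.3
```

```bash
python3 -m crank '[[0,0,-0.02,0,0,0,1],[0,0,-0.05,0,0,0,1],[0,-0.02,-0.08,0,0,0,1],[0,-0.06,-0.09,0,0,0,1],[0,-0.1,-0.09,0,0,0,1]]' >/dev/null; python3 -m crank '[[0,-0.04,0,0,0,0,1],[0,-0.08,0,0,0,0,1],[0,-0.12,0,0,0,0,1],[0,-0.16,0,0,0,0,1],[0,-0.2,0,0,0,0,1]]'>/dev/null;  python3 -m crank '[[0,-0.01,0,0,0,0.07,1],[0,-0.02,0,0,0,0.14,1],[0,-0.02,0,0,0,0.14,1]]'; python3 go.py 518.5 -20 28 3.14159 0 3.0
```

```text
clock: 3.9
eef_pos: [530.5, -20.0, 114.5]
tcp_rot: [-3.141, 0.0, 3.022]
contact_force: [-0.0, 0.3, -1.5]
opening: 0.269
grasp_force: 39.6
[0.012, -0.0014, 0.0865, -0.0002, 0.0003, 0.022]
```

```bash
python3 -m crank '[[0.006,0,0.02,0,0,0,1],[0.012,0,0.045,0,0,0,1],[0.012,0,0.07,0,0,0,1],[0.012,0,0.084,0,0,0,1],[0.012,0,0.084,0,0,0,1]]'; python3 -m crank '[[0,0,0,0,0,0,1],[0,0,0,0,0,0,0.6],[0,0,0,0,0,0,0.5],[0,0,0,0,0,0,0.45],[0,0,0,0,0,0,0.45]]'; python3 -m crank '[[0,0,-0.02,0,0,0,0.45],[0,0,-0.05,0,0,0,0.45],[0,0.02,-0.09,0,0,0,0.4],[0,0.06,-0.1,0,0,0,0.4],[0,0.1,-0.1,0,0,0,0.4]]'; python3 go.py 533.3 220.7 110 3.14159 0 3.01
```

```text
clock: 4.4
eef_pos: [517.6, -16.9, 28.8]
tcp_rot: [-3.141, -0.003, 3.026]
contact_force: [-0.5, -0.1, -1.0]
opening: 0.267
grasp_force: 39.6
clock: 4.9
eef_pos: [519.0, -17.5, 30.8]
tcp_rot: [3.142, 0.001, 3.025]
contact_force: [0.3, -0.3, -0.4]
opening: 0.553
grasp_force: 0.0
clock: 5.4
eef_pos: [532.0, 82.8, 133.1]
tcp_rot: [3.14, 0.005, 3.023]
contact_force: [1.0, -0.2, 0.2]
opening: 0.601
grasp_force: 0.0
[0.0151, 0.1371, 0.0232, 0.0013, 0.0047, 0.013]
```

```bash
python3 -m crank '[[0,0.04,0,0,0,0,0.4],[0.007,0.08,0.01,0,0,0,0.4],[0.014,0.12,0.02,0,0,0,0.4],[0.014,0.134,0.023,0,0,0,0.4],[0.014,0.134,0.023,0,0,0,0.4]]'>/dev/null;  python3 -m crank '[[0,0,0,0,0,0,0.4],[0,0,0,0,0,0,0.4]]'; python3 go.py 533.3 220.7 26.5 3.14159 0 3.01
```

```text
clock: 6.1
eef_pos: [532.2, 215.4, 107.6]
tcp_rot: [-3.141, 0.0, 3.024]
contact_force: [0.2, -0.4, 0.5]
opening: 0.598
grasp_force: 0.0
[-0.0005, 0.0055, 0.0811, -0.0002, 0.0001, 0.0137]
```

```bash
python3 -m crank '[[0,0.005,0.02,0,0,0.013,0.4],[0,0.005,0.045,0,0,0.013,0.4],[0,0.005,0.065,0,0,0.013,0.4],[0,0.005,0.077,0,0,0.013,0.4],[0,0.005,0.081,0,0,0.013,0.4]]'; python3 -m crank '[[0,0,0,0,0,0,0.5],[0,0,0,0,0,0,0.7],[0,0,0,0,0,0,1],[0,0,0,0,0,0,1],[0,0,0,0,0,0,1]]' 40
python3 -m crank '[[0,0,-0.02,0,0,0,1],[0,0,-0.05,0,0,0,1],[0,-0.02,-0.08,0,0,0,1],[0,-0.06,-0.09,0,0,0,1],[0.02,-0.1,-0.09,0,0,0,1]]'; python3 -m crank '[[0,0,0,0,0,0,1],[0,0,0,0,0,0,1]]'; python3 go.py 449 -10 115 3.14159 0 3.0
```

```text
clock: 6.6
eef_pos: [532.2, 220.4, 25.4]
tcp_rot: [-3.141, -0.001, 3.011]
contact_force: [0.4, -0.8, 0.5]
opening: 0.601
grasp_force: 0.0
clock: 7.1
eef_pos: [533.4, 221.8, 27.4]
tcp_rot: [3.141, 0.002, 3.012]
contact_force: [0.2, -1.7, 7.1]
opening: 0.269
grasp_force: 40.3
clock: 7.6
eef_pos: [503.0, 124.9, 118.8]
tcp_rot: [3.139, 0.007, 3.013]
contact_force: [0.8, -1.1, -1.5]
opening: 0.269
grasp_force: 39.6
clock: 7.8
eef_pos: [499.5, 124.4, 116.7]
tcp_rot: [3.141, 0.0, 3.01]
contact_force: [-0.0, 0.5, -1.2]
opening: 0.266
grasp_force: 39.7
[0.0325, -0.1398, 0.0017, 0.0002, 0.0004, 0.0104]
```

```bash
python3 -m crank '[[0.01,-0.04,0,0,0,0,1],[0.02,-0.08,0,0,0,0,1],[0.032,-0.12,0,0,0,0,1],[0.032,-0.139,0,0,0,0,1],[0.032,-0.139,0,0,0,0,1]]'; python3 -m crank '[[0,0,0.02,0,0,0,1],[0,0,0.045,0,0,0,1],[0,0,0.07,0,0,0,1],[0,0,0.085,0,0,0,1],[0,0,0.085,0,0,0,1]]'; python3 -m crank '[[0,0,0,0,0,0,1],[0,0,0,0,0,0,0.6],[0,0,0,0,0,0,0.5],[0,0,0,0,0,0,0.45],[0,0,0,0,0,0,0.45]]'; python3 -m crank '[[0,0,-0.02,0,0,0,0.45],[0,0,-0.05,0,0,0,0.45],[0,0.02,-0.09,0,0,0,0.4],[0,0.06,-0.12,0,0,0,0.4],[0,0.1,-0.15,0,0,0,0.4]]'; python3 -m crank '[[0,0.04,-0.01,0,0,0,0.4],[0,0.08,-0.01,0,0,0,0.4],[0,0.12,-0.01,0,0,0,0.4],[0,0.12,-0.01,0,0,0,0.4]]'
python3 - <<'E'
import cv2
from h import *
from rig import cams
t,s=cams.grab_frame("top"),cams.grab_frame("scene")
c=lambda f,b:cv2.resize(f["image"][b[1]:b[3],b[0]:b[2],::-1],(400,320),interpolation=cv2.INTER_CUBIC)
cv2.imwrite("pics/c3.png",np.hstack([c(t,(225,225,375,345)),c(s,(160,120,360,280))]))
for b in blobs(t,(12,90,90),(35,255,255),(275,250,325,315)):
    M=cv2.moments(b);print(plane(t,[[M['m10']/M['m00'],M['m01']/M['m00']]],21)[0])
E
python3 go.py 518.6 395.2 140 3.14159 0 2.83
```

```text
clock: 8.3
eef_pos: [450.4, -9.9, 116.4]
tcp_rot: [-3.141, 0.001, 3.01]
contact_force: [-0.6, -0.6, -1.7]
opening: 0.267
grasp_force: 40.0
clock: 8.8
eef_pos: [449.9, -7.5, 29.6]
tcp_rot: [-3.141, -0.003, 3.013]
contact_force: [-0.5, -0.5, -0.7]
opening: 0.266
grasp_force: 39.9
clock: 9.3
eef_pos: [450.5, -8.7, 31.8]
tcp_rot: [3.141, 0.001, 3.012]
contact_force: [0.3, -1.2, -0.0]
opening: 0.547
grasp_force: 0.0
clock: 9.8
eef_pos: [463.1, 91.2, 183.2]
tcp_rot: [3.141, 0.001, 3.01]
contact_force: [1.6, -0.2, -0.3]
opening: 0.6
grasp_force: 0.0
clock: 10.2
eef_pos: [479.4, 213.5, 191.9]
tcp_rot: [3.139, 0.002, 3.015]
contact_force: [-0.2, 0.6, -0.6]
opening: 0.603
grasp_force: 0.0
[454.74506311  -6.61861798  21.        ]
[519.99249015 -15.43443154  21.        ]
[-0.0164, 0.189, 0.0511, -0.0005, -0.0002, 0.1837]
```

View pics/c3.png

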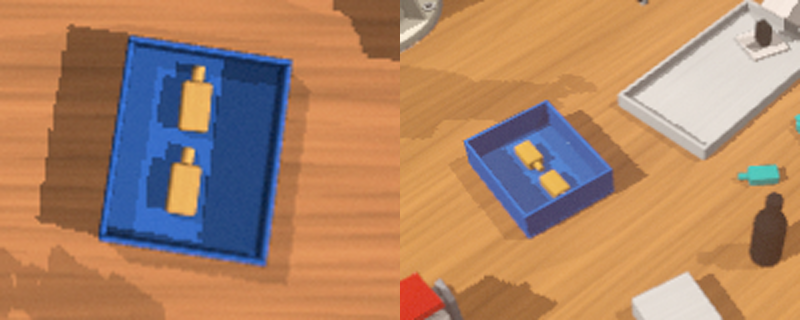

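Both castings lie in the tote, at (197,108) and (185,190) in the left crop. Next is the sample.

```bash
python3 -m crank '[[-0.004,0.04,0,0,0,0.05,0.4],[-0.008,0.08,0.01,0,0,0.1,0.4],[-0.012,0.12,0.02,0,0,0.15,0.4],[-0.016,0.16,0.035,0,0,0.184,0.4],[-0.016,0.189,0.051,0,0,0.184,0.4]]'>/dev/null; python3 -m crank '[[0,0,0,0,0,0,0.4],[0,0,0,0,0,0,0.4],[0,0,0,0,0,0,0.4]]'; python3 go.py 518.6 395.2 35 3.14159 0 2.83
python3 - <<'E'
import cv2
from h import *
from rig import cams
t,s=cams.grab_frame("top"),cams.grab_frame("scene")
c=lambda f,b:cv2.resize(f["image"][b[1]:b[3],b[0]:b[2],::-1],(400,320),interpolation=cv2.INTER_CUBIC)
cv2.imwrite("pics/c4.png",np.hstack([c(t,(75,205,225,325)),c(s,(285,70,410,170))]))
E
```

```text
clock: 11.1
eef_pos: [519.1, 393.1, 140.7]
tcp_rot: [-3.141, -0.0, 2.827]
contact_force: [0.3, -0.8, 0.3]
opening: 0.597
grasp_force: 0.0
[0.0011, 0.0019, 0.1057, -0.0006, -0.0001, -0.0034]
```

View pics/c4.png

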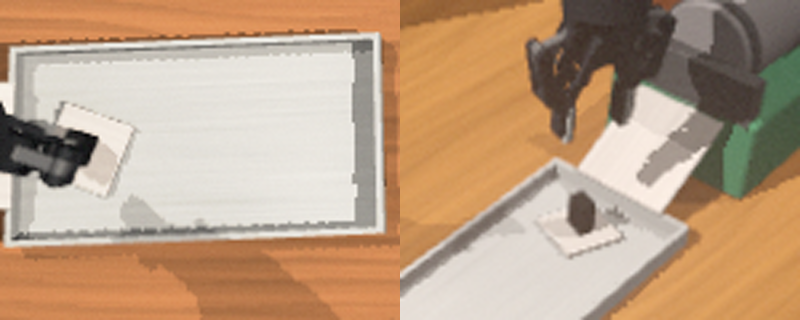

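The gripper is above the grip, with clearance to the chute and machine. I'll descend and grip.

```bash
python3 -m crank '[[0,0.002,0.03,0,0,0,0.4],[0,0.002,0.06,0,0,0,0.4],[0,0.002,0.085,0,0,0,0.4],[0,0.002,0.1,0,0,0,0.4],[0,0.002,0.105,0,0,0,0.4]]'; python3 -m crank '[[0,0,0,0,0,0,0.5],[0,0,0,0,0,0,0.7],[0,0,0,0,0,0,1],[0,0,0,0,0,0,1],[0,0,0,0,0,0,1]]' 80;  python3 -m crank '[[0,0,0,0,0,0,1],[0,0,0,0,0,0,1]]'
```

```text
clock: 11.7
eef_pos: [519.1, 395.7, 34.3]
tcp_rot: [-3.14, -0.001, 2.827]
contact_force: [-0.0, 0.2, 0.1]
opening: 0.603
grasp_force: 0.0
clock: 12.2
eef_pos: [520.4, 397.4, 36.9]
tcp_rot: [3.14, 0.001, 2.828]
contact_force: [-0.6, -0.2, 6.0]
opening: 0.173
grasp_force: 79.6
clock: 12.4
eef_pos: [520.4, 397.4, 36.9]
tcp_rot: [3.14, 0.001, 2.828]
contact_force: [0.0, 0.0, 7.3]
opening: 0.176
grasp_force: 79.6
```

```bash
cat > st.py <<'E'
# tool-frame shift+turn to stand the plate d mm off the face:  d [tilt yaw]
import sys;from h import *;from rig import r
d=float(sys.argv[1]);t,psi=(list(map(float,sys.argv[2:4]))+[.405,-.125])[:2] if len(sys.argv)<4 else map(float,sys.argv[2:4])
C=np.array([579.3,-283.5,84]);n=np.array([-np.sin(t)*np.cos(psi),-np.sin(t)*np.sin(psi),np.cos(t)])
y=np.array([-np.sin(psi),np.cos(psi),0]);B=R.from_matrix(np.c_[np.cross(y,-n),y,-n])
p=C+n*(31.9+d);s=r.sense();A=R.from_euler('xyz',s["tcp_rot"])
print("target",p.round(1),"rel",np.round(np.r_[A.inv().apply(p-s["eef_pos"])/1000,(A.inv()*B).as_rotvec()],4).tolist())
print("now: plate centre in face frame",B.inv().apply(s["eef_pos"]-C).round(2)*[1,1,-1]-[0,0,31.9],"angle",(A.inv()*B).magnitude().round(4),"F face",B.inv().apply(s["contact_force"]).round(2),"M",B.inv().apply(s["wrist_torque"]).round(3),s["clock"])
E
python3 -m crank '[[0,0,-0.02,0,0,0,1],[0,0,-0.05,0,0,0,1],[0,0,-0.09,0,0,0,1],[0,0,-0.13,0,0,0,1],[0,0,-0.16,0,0,0,1]]'; python3 -m crank '[[0,0,-0.01,0,0,-0.06,1],[0,0,-0.01,0,0,-0.12,1],[0,0,-0.01,0,0,-0.18,1],[0,0,-0.01,0,0,-0.18,1],[0,0,-0.01,0,0,-0.18,1]]'; python3 st.py 80
```

```text
clock: 12.9
eef_pos: [519.9, 397.1, 198.4]
tcp_rot: [3.139, 0.001, 2.828]
contact_force: [0.2, -0.0, -0.8]
opening: 0.171
grasp_force: 78.6
clock: 13.4
eef_pos: [519.4, 396.7, 205.5]
tcp_rot: [3.142, 0.0, 3.006]
contact_force: [0.5, -0.5, -0.3]
opening: 0.171
grasp_force: 78.5
target [ 535.6 -278.   186.8] rel [-0.1071, -0.6663, 0.0186, -0.002, -0.405, -0.0103]Traceback (most recent call last):
  File "st.py", line 8, in <module>
    print("now: plate centre in face frame",B.inv().apply(s["eef_pos"]-C).round(2)*[1,1,-1]-[0,0,31.9],"angle",(A.inv()*B).magnitude().round(4),"F face",B.inv().apply(s["contact_force"]).round(2),"M",B.inv().apply(s["wrist_torque"]).round(3),s["clock"])
                                                                                                               ^^^^^^^^^^^^^^^^^^^^^^^^^^^^^
AttributeError: 'float' object has no attribute 'round'
```

```bash
sed -i 's/\.magnitude()\.round(4)/.magnitude()/' st.py
python3 -m crank '[[-0.005,-0.04,0,0,0,0,1],[-0.01,-0.08,0,0,0,0,1],[-0.02,-0.12,0,0,0,0,1],[-0.025,-0.16,0,0,0,0,1],[-0.03,-0.2,0,0,0,0,1]]' >/dev/null
python3 -m crank '[[-0.005,-0.04,0,0,0,0,1],[-0.01,-0.08,0,0,0,0,1],[-0.02,-0.12,0,0,0,0,1],[-0.025,-0.16,0,0,0,0,1],[-0.03,-0.2,0,0,0,0,1]]' >/dev/null
python3 -m crank '[[-0.005,-0.04,0,0,0,0,1],[-0.01,-0.08,0,0,0,0,1],[-0.02,-0.12,0,0,0,0,1],[-0.025,-0.16,0,0,0,0,1],[-0.03,-0.2,0,0,0,0,1]]' >/dev/null
python3 -m crank '[[0,-0.03,0,0,-0.08,0,1],[0,-0.06,0,0,-0.16,0,1],[0,-0.06,0,0,-0.24,0,1],[0,-0.06,0,0,-0.32,0,1],[0,-0.06,0,0,-0.405,0,1]]' >/dev/null
python3 -m crank '[[0,0,0,0,0,0,1],[0,0,0,0,0,0,1]]'
python3 st.py 30
python3 - <<'E'
import cv2
from h import *
from rig import cams
t,s=cams.grab_frame("top"),cams.grab_frame("scene")
c=lambda f,b:cv2.resize(f["image"][b[1]:b[3],b[0]:b[2],::-1],(400,320),interpolation=cv2.INTER_CUBIC)
cv2.imwrite("pics/c5.png",np.hstack([c(t,(350,160,500,280)),c(s,(70,190,220,310))]))
E
```

```text
clock: 15.6
eef_pos: [520.5, -269.4, 205.4]
tcp_rot: [3.141, 0.403, 3.006]
contact_force: [0.6, 0.0, -1.1]
opening: 0.171
grasp_force: 78.8
target [ 555.1 -280.5  140.9] rel [-0.0076, -0.0063, 0.0734, -0.0034, -0.0019, -0.0095]
now: plate centre in face frame [  7.41   6.62 103.4 ] angle 0.010281691337780492 F face [-0.1   0.1   1.23] M [0.016 0.272 0.037] 15.6
```

View pics/c5.png

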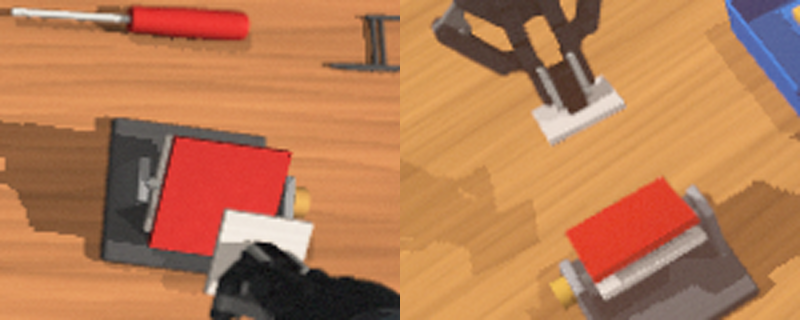

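The plate is held level along the hinge, its edge parallel to the red face's edge in the scene view. I'll approach along the normal.

```bash
python3 -m crank '[[-0.004,-0.003,0.02,-0.002,-0.001,-0.01,1],[-0.0076,-0.006,0.04,-0.003,-0.002,-0.01,1],[-0.0076,-0.006,0.06,-0.003,-0.002,-0.01,1],[-0.0076,-0.006,0.073,-0.003,-0.002,-0.01,1],[-0.0076,-0.006,0.073,-0.003,-0.002,-0.01,1]]'>/dev/null
python3 -m crank '[[0,0,0,0,0,0,1],[0,0,0,0,0,0,1]]'>/dev/null; python3 st.py 0
python3 - <<'E'
import cv2
from h import *
from rig import cams
t,s=cams.grab_frame("top"),cams.grab_frame("scene")
c=lambda f,b:cv2.resize(f["image"][b[1]:b[3],b[0]:b[2],::-1],(400,320),interpolation=cv2.INTER_CUBIC)
cv2.imwrite("pics/c6.png",np.hstack([c(t,(370,180,490,276)),c(s,(100,220,220,316))]))
E
```

```text
target [ 566.8 -281.9  113.3] rel [0.001, -0.0003, 0.0309, -0.0008, 0.0028, 0.0022]
now: plate centre in face frame [-0.92  0.31 30.89] angle 0.003659001237014333 F face [0.21 0.06 0.35] M [ 0.014  0.257 -0.032] 16.4
```

View pics/c6.png

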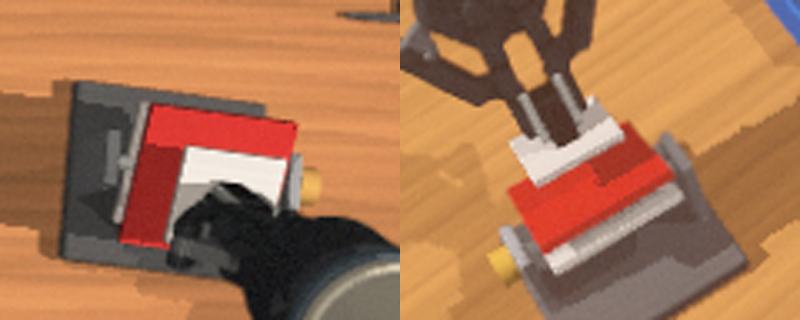

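Both views show the plate about 30 mm off, centred across the face. Next I'll feel for contact.

```bash
python3 -m crank '[[0.001,0,0.006,0,0,0,1],[0.001,0,0.012,0,0,0,1],[0.001,0,0.018,0,0,0,1],[0.001,0,0.02,0,0,0,1],[0.001,0,0.02,0,0,0,1]]'>/dev/null; python3 st.py 0
for i in 1 2 3 ; do python3 -m crank '[[0,0,0.001,0,0,0,1],[0,0,0.002,0,0,0,1],[0,0,0.002,0,0,0,1]]'>/dev/null; python3 st.py 0|tail -1; done
```

```text
target [ 566.8 -281.9  113.3] rel [-0.0011, -0.0006, 0.0096, -0.0, 0.0011, 0.0018]
now: plate centre in face frame [1.08 0.55 9.6 ] angle 0.0021162116194412646 F face [0.25 0.2  1.43] M [0.013 0.261 0.013] 17.0
now: plate centre in face frame [0.63 0.36 8.21] angle 0.002866903169241293 F face [-0.22 -0.75  1.34] M [-0.024  0.243  0.024] 17.3
now: plate centre in face frame [0.71 0.39 6.12] angle 0.002727273665768238 F face [ 1.44 -0.52  0.26] M [0.027 0.333 0.001] 17.6
now: plate centre in face frame [0.61 0.36 4.15] angle 0.002849762165395866 F face [ 1.04  0.73 -0.83] M [-0.074  0.277 -0.027] 17.9
```

```bash
for i in 1 2 3 4 5; do python3 -m crank '[[0,0,0.001,0,0,0,1],[0,0,0.001,0,0,0,1],[0,0,0.001,0,0,0,1]]'>/dev/null; python3 st.py 0|tail -1; done
```

```text
now: plate centre in face frame [0.55 0.35 3.29] angle 0.003002644859755708 F face [-0.07  0.15 -1.4 ] M [-0.061  0.223 -0.016] 18.2
now: plate centre in face frame [0.57 0.39 2.23] angle 0.0029389272206257 F face [ 1.16  0.48 -3.56] M [-0.162  0.145  0.079] 18.5
now: plate centre in face frame [0.52 0.34 1.23] angle 0.0029403705900547857 F face [ 0.23  0.24 -3.81] M [-0.184  0.071 -0.071] 18.8
now: plate centre in face frame [0.45 0.37 0.26] angle 0.003083496119785468 F face [-0.32  1.45 -4.34] M [-0.208  0.017 -0.024] 19.1
now: plate centre in face frame [ 0.47  0.34 -0.76] angle 0.0030349517640803707 F face [-0.02  1.33 -4.88] M [-0.32  -0.099  0.002] 19.4
```

```bash
python3 -m crank '[[0,0,0.001,0,0,0,1],[0,0,0.001,0,0,0,1],[0,0,0.001,0,0,0,1]]'>/dev/null; for i in 1 2 3 4 5; do python3 -m crank '[[0,0,0,0,0,0,1]]'>/dev/null; python3 st.py 0|tail -1|cut -c 30-; done
python3 - <<'E'
import cv2
from h import *
from rig import cams
t,s=cams.grab_frame("top"),cams.grab_frame("scene")
c=lambda f,b:cv2.resize(f["image"][b[1]:b[3],b[0]:b[2],::-1],(400,400),interpolation=cv2.INTER_CUBIC)
cv2.imwrite("pics/c7.png",np.hstack([c(t,(390,190,470,270)),c(s,(115,230,195,310))]))
E
```

```text
me [ 0.39  0.31 -1.68] angle 0.003140270544718449 F face [-0.59  2.14 -6.75] M [-0.308 -0.152  0.034] 19.8
me [ 0.4   0.34 -1.66] angle 0.0031634622426433444 F face [-1.07  0.63 -5.75] M [-0.312 -0.083 -0.04 ] 19.9
me [ 0.39  0.33 -1.66] angle 0.0032004842417738245 F face [ 0.17  0.62 -6.7 ] M [-0.29  -0.129 -0.005] 20.0
me [ 0.39  0.3  -1.67] angle 0.0031806775375715756 F face [-0.91  0.71 -6.4 ] M [-0.374 -0.088 -0.013] 20.1
me [ 0.43  0.33 -1.68] angle 0.0031467959630041152 F face [-0.27  0.55 -6.44] M [-0.317 -0.116 -0.033] 20.2
```

View pics/c7.png

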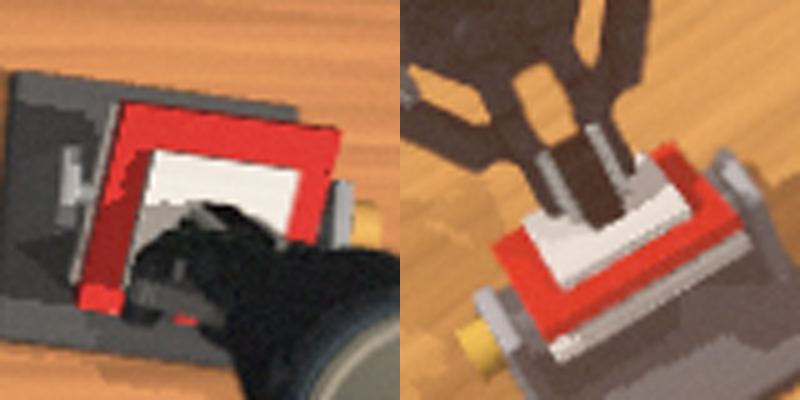

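The plate lies on the red face near its middle in both views (left crop about (225,210), right about (610,225)). The moments suggest contact at the upslope, +y corner, so I'll trim the angles by torque.

```bash
cat > m.py <<'E'
from h import *;from rig import r,cams
F=[];M=[]
for i in range(6):
    s=r.sense();A=R.from_euler('xyz',s["tcp_rot"]).inv();F.append(A.apply(s["contact_force"]));M.append(A.apply(s["wrist_torque"]));cams.grab_frame("top")
print(s["clock"],"F",np.mean(F,0).round(2),"M",np.mean(M,0).round(3),"rot",s["tcp_rot"].round(4),"pos",s["eef_pos"].round(2),s["grasp_force"])
E
python3 m.py
python3 -m crank '[[0.0003,0,0,0,-0.01,0,1],[0.0006,0,0,0,-0.02,0,1],[0.0006,0,0,0,-0.02,0,1]]'>/dev/null; python3 m.py
python3 -m crank '[[0,-0.0003,0,-0.01,0,0,1],[0,-0.0006,0,-0.02,0,0,1],[0,-0.0006,0,-0.02,0,0,1]]'>/dev/null; python3 m.py
```

```text
20.55 F [-0.36  1.27 -6.58] M [-0.326 -0.09  -0.009] rot [-3.1401  0.4074  3.0187] pos [ 567.15 -281.66  111.64] 79.87353801727295
21.15 F [-0.26  0.63 -6.03] M [-0.3   -0.06  -0.014] rot [-3.1401  0.4273  3.0187] pos [ 566.56 -281.58  111.32] 79.76396441459656
21.75 F [-0.41  1.86 -5.89] M [-0.129 -0.074 -0.069] rot [3.1232 0.4273 3.0189] pos [ 566.46 -282.17  111.31] 79.8271894454956
```

```bash
for i in 1 2 3 4; do
python3 -m crank '[[0.0003,0,0,0,-0.01,0,1],[0.0006,0,0,0,-0.02,0,1],[0.0006,0,0,0,-0.02,0,1]]'>/dev/null; python3 m.py; done
```

```text
22.35 F [-0.3   1.09 -5.26] M [ 0.    -0.022 -0.056] rot [3.1229 0.4471 3.0184] pos [ 565.86 -282.11  110.98] 79.73012208938599
22.95 F [-0.41  0.38 -4.76] M [ 0.079  0.117 -0.037] rot [3.1227 0.4669 3.018 ] pos [ 565.28 -282.02  110.64] 79.69298958778381
23.55 F [-0.33  0.8  -5.21] M [ 0.118  0.302 -0.031] rot [3.1225 0.487  3.0175] pos [ 564.75 -281.95  110.4 ] 79.7689962387085
24.15 F [-0.23 -0.17 -5.76] M [ 0.156  0.388 -0.029] rot [3.1222 0.5069 3.017 ] pos [ 564.16 -281.86  110.1 ] 79.8411226272583
```

The V in force and the moment swing put flush at a pitch of about 0.469. I'll go back there and scan roll.

```bash
python3 -m crank '[[-0.0006,0,0,0,0.02,0,1],[-0.0012,0,0,0,0.038,0,1],[-0.0012,0,0,0,0.038,0,1]]'>/dev/null; python3 m.py
python3 -m crank '[[0,-0.0006,0,-0.02,0,0,1],[0,-0.0006,0,-0.02,0,0,1]]'>/dev/null; python3 m.py
for i in 1 2 3; do python3 -m crank '[[0,0.0006,0,0.02,0,0,1],[0,0.0006,0,0.02,0,0,1]]'>/dev/null; python3 m.py; done
```

```text
24.75 F [ 0.71  0.12 -5.34] M [0.175 0.345 0.016] rot [3.1223 0.4691 3.0176] pos [ 565.14 -281.89  110.58] 79.67561602592468
25.25 F [ 0.68  1.36 -5.6 ] M [-0.013  0.319 -0.014] rot [3.1028 0.4689 3.0178] pos [ 565.09 -282.49  110.62] 79.82423543930054
25.75 F [ 1.7  -0.43 -4.49] M [0.236 0.466 0.045] rot [3.122  0.4688 3.0177] pos [ 565.2  -281.91  110.63] 79.59715247154236
26.25 F [ 1.35 -1.08 -4.41] M [0.006 0.455 0.01 ] rot [-3.1412  0.4689  3.0177] pos [ 565.33 -281.4   110.69] 79.62467551231384
26.75 F [ 1.01 -0.85 -5.34] M [-0.036  0.455  0.003] rot [-3.1211  0.469   3.0178] pos [ 565.45 -280.78  110.75] 79.7784698009491
```

Run:
```python
from h import *;from rig import r,cams
t,sc=cams.grab_frame("top"),cams.grab_frame("scene");s=r.sense();A=R.from_euler('xyz',[3.132,.469,3.018]);z=A.apply([0,0,1]);P=s["eef_pos"]+31.9*z;P0=P-z*3
for f,q in((t,[[415.18,210.64],[405.57,252.33],[448.43,257.73],[459.03,216.58]]),(sc,[[182.78,272.44],[167.49,255.97],[131.55,276.09],[142.48,295.83]])):
    d=ray(f,q);W=f["position"]+d*(((P0-f["position"])@z)/(d@z))[:,None]
    print(W.round(1).tolist(),np.linalg.norm(np.roll(W,-1,0)-W,axis=1).round(1),"plate minus face centre, tool axes",A.inv().apply(P0-W.mean(0)).round(1),np.arctan2(-n[0],n[1]) if (n:=(W[0]+W[1]-W[2]-W[3])) is not None else 0)
```

```text
[[624.2, -242.6, 106.0], [543.7, -234.1, 65.0], [533.8, -324.0, 64.6], [613.9, -332.0, 105.4]] [90.7 90.4 90.3 89.9] plate minus face centre, tool axes [0.6 1.  0. ] -0.11253868443978023
[[633.7, -247.1, 111.0], [544.4, -237.9, 65.5], [532.2, -324.7, 63.8], [621.2, -336.1, 109.3]] [100.6  87.7 100.6  89.9] plate minus face centre, tool axes [5.5 3.8 0. ] -0.14009440663454015
```

Top-view corners on that plane give a 90 mm square, which confirms the tilt, and the plate is within a few mm of the middle. I'll back off to release the friction, set the roll and press again.

```bash
python3 -m crank '[[0,0,-0.006,0,0,0,1],[-0.001,-0.001,-0.012,-0.02,0,0,1],[-0.001,-0.001,-0.012,-0.03,0,0,1],[-0.001,-0.001,-0.012,-0.03,0,0,1]]'>/dev/null; python3 m.py
python3 -m crank '[[0,0,0.002,0,0,0,1],[0,0,0.004,0,0,0,1],[0,0,0.006,0,0,0,1],[0,0,0.008,0,0,0,1],[0,0,0.008,0,0,0,1]]'>/dev/null; python3 m.py
for i in 1 2 3 4 5 6 7; do python3 -m crank '[[0,0,0.001,0,0,0,1],[0,0,0.001,0,0,0,1]]'>/dev/null; python3 m.py; done
```

```text
27.55 F [0.66 0.43 1.07] M [ 0.012  0.328 -0.012] rot [3.1325 0.4685 3.0179] pos [ 560.69 -280.77  121.56] 78.78501176834106
28.35 F [ 0.77  0.39 -0.78] M [-0.005  0.392 -0.007] rot [3.1324 0.4689 3.0178] pos [ 564.32 -281.29  114.78] 79.08701062202454
28.85 F [ 1.14  0.92 -1.67] M [-0.05   0.427  0.033] rot [3.1325 0.469  3.0178] pos [ 564.81 -281.36  113.87] 79.20033931732178
29.35 F [ 1.2   1.02 -2.55] M [-0.084  0.468  0.005] rot [3.1325 0.469  3.0178] pos [ 565.28 -281.39  112.97] 79.34614419937134
29.85 F [ 1.59  1.29 -3.69] M [-0.092  0.504  0.02 ] rot [3.1325 0.4689 3.0178] pos [ 565.73 -281.44  112.07] 79.48796510696411
30.35 F [ 1.53  1.53 -4.68] M [-0.114  0.536  0.025] rot [3.1325 0.4689 3.0179] pos [ 566.19 -281.51  111.17] 79.62853074073792
30.85 F [ 2.22  1.7  -5.49] M [-0.108  0.574  0.014] rot [3.1325 0.469  3.0178] pos [ 566.63 -281.56  110.3 ] 79.7721004486084
31.35 F [ 2.04  2.28 -6.95] M [-0.143  0.608  0.015] rot [3.1325 0.469  3.0178] pos [ 567.07 -281.59  109.45] 79.90973711013794
31.85 F [ 2.46  1.75 -7.34] M [-0.123  0.601  0.013] rot [3.1326 0.469  3.0179] pos [ 567.51 -281.63  108.59] 80.04604697227478
```

Run:
```python
from h import *;from rig import r,cams
sc=cams.grab_frame("scene");A=R.from_euler('xyz',[3.1325,.469,3.018]);z=A.apply([0,0,1])
c=max(blobs(sc,(0,170,90),(7,255,255),(120,240,200,310)),key=cv2.contourArea).reshape(-1,2).astype(float)
a,b=np.array([142.48,295.83]),np.array([182.78,272.44])   # old upslope edge, drawn out by 0.4 px
l=np.linalg.norm(b-a);u=(b-a)/l;n=np.array([-u[1],u[0]]);k=(c-a)@u;d=(c-a)@n
q=(k>.15*l)&(k<.85*l)&(abs(d)<6)&(d>d[(k>.15*l)&(k<.85*l)].max()-2.5)
print("edge shift px",d[q].mean()+.4,"std",d[q].std())
K=np.array([[sc["fx"],0,sc["cx"]],[0,sc["fy"],sc["cy"]],[0,0,1]]);Rc=R.from_euler('xyz',sc["orientation"]).inv()
pr=lambda p:cv2.projectPoints(Rc.apply(np.atleast_2d(p)-sc["position"]),np.zeros(3),np.zeros(3),K,sc["D"])[0].reshape(-1,2)[0]
m=np.array([619,-287,105.7]);print("px per mm",(pr(m+5*z)-pr(m))@n/5)
```

```text
edge shift px 2.9569722961626734 std 0.2746919852923781
px per mm 0.43321608454641813
```

The edge shift in the image gives about 6.8 mm of travel, in agreement with the TCP travel since contact. I'll back off 1.8 mm to about 5 mm, then check.

```bash
python3 -m crank '[[0,0,-0.0009,0,0,0,1],[0,0,-0.0018,0,0,0,1],[0,0,-0.0018,0,0,0,1],[0,0,-0.0018,0,0,0,1]]'>/dev/null; python3 m.py
python3 - <<'E'
import cv2
from h import *
from rig import cams
t,s=cams.grab_frame("top"),cams.grab_frame("scene")
c=lambda f,b:cv2.resize(f["image"][b[1]:b[3],b[0]:b[2],::-1],(400,400),interpolation=cv2.INTER_CUBIC)
cv2.imwrite("pics/c8.png",np.hstack([c(t,(390,190,470,270)),c(s,(115,230,195,310))]))
E
```

```text
32.6 F [ 2.22  1.53 -5.89] M [-0.179  0.563  0.037] rot [3.1325 0.4689 3.0179] pos [ 566.75 -281.57  110.09] 79.99611854553223
```

View pics/c8.png

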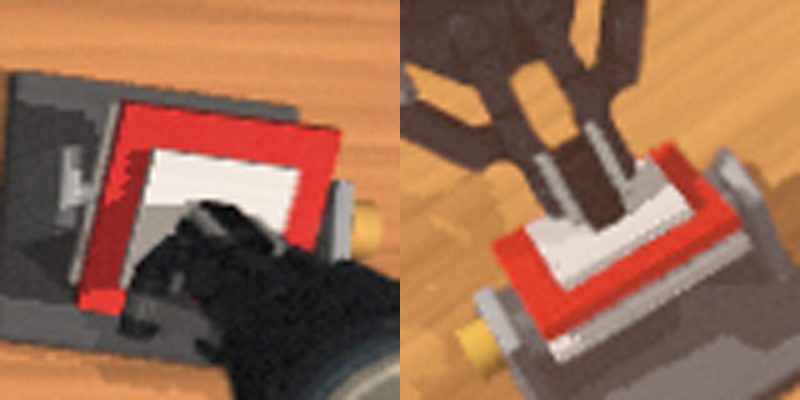

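The plate is flush on the red face, centred, and the face is pushed in about 5 mm.

```bash
python3 -c "from rig import sign_off;print(sign_off())"
```

```text
the job is handed in; nothing more can be done
None
```

I handed the job in, but `sign_off()` gave no verdict: both castings are in the tote, and the sample plate is still gripped (about 80 N), flush near the middle of the red face, with the face pushed in about 5 mm by my estimate.

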